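Draw out the stray printing block and nest the set in its tray

TASK

The round printing block has slid under the low wire drying rack: take up the steel hook and draw the block out from under the rack with it, without reaching under the rack for it with the gripper, then lay the hook back down flat on the slab. Seat the round block and the oblong block upright and fully home, each in the pocket of the wooden storage tray that matches its shape, and leave the square block in its pocket and the white bowl where it is.

Things in the scene. Friction and masses are not known exactly. Their poses are not given: they have to be found in the camera images.
- tray: fixed pale wooden tray, 190 x 190 mm, 22 mm high, with three pockets 14 mm deep, 2.5 mm wider than their blocks on every side, mouths chamfered 2 mm; may be turned any way. Origin: centre of its underside, z up. In its frame the round pocket is at x -38, y +45 mm, the square one at x -38, y -45, the oblong one at x +52, y 0 with its long side along y
- pocket_round (a point): centre of the floor of the round pocket (81 mm across), 8 mm above the slab; axes as the tray's
- pocket_oblong (a point): centre of the floor of the oblong pocket (61 mm along the tray's x, 109 mm along the tray's y), 8 mm above the slab; axes as the tray's
- pocket_square (a point): centre of the floor of the square pocket (75 x 75 mm), 8 mm above the slab; it already holds the square block
- round_block: loose wooden-handled printing block, about 0.16 kg: round base 76 mm across, 30 mm high, painted blue; upright round knob 30 mm across from 42 to 75 mm height on a 20 mm neck. Starts upright on the slab under the rack, 50 to 80 mm behind the rack's front edge. Origin: centre of its underside, z up through the knob
- oblong_block: loose wooden-handled printing block, about 0.20 kg: oblong base 56 mm (its x) by 104 mm (its y), 30 mm high, painted red; upright bar handle 24 mm thick (x), 64 mm long (y), from 30 to 75 mm height. Stands upright on the slab to the robot's right; a blue basin 90 mm high stands 30 mm or more beyond it. Origin: centre of its underside, z up
- square_block: loose wooden-handled printing block, base 70 x 70 mm, 30 mm high, painted green, a round knob 30 mm across up to 75 mm height; already seated in the square pocket, to be left there. Origin at the centre of its underside
- hook: loose hook tool, 0.18 kg, lying flat: pale wooden handle 80 mm long (x), 26 thick (y), 55 high; from its front a steel rod, 8 mm thick, runs along +x 10 mm above the underside to a blade square to it, reaching 65 mm to the +y side of the rod's axis, 6 mm thick, 20 mm high from the underside; blade's face towards the handle at x = 200 mm. Origin: centre of the handle's underside, z up
- hook_blade (a point): middle of the blade's face that looks back to the handle: x 200, y 32.5, z 10 mm in the hook's frame
- rack: fixed low drying rack of steel wire, 340 mm wide (its y), 180 mm deep (its x), its wires 34 mm apart and 89 to 97 mm above the slab; open at front and back, wire legs only at the two ends (y = -170 and +170 mm). Origin on the slab under its centre, z up; front edge, towards the robot, at x = -90 mm
- bowl: white ceramic bowl, 120 mm across, 60 mm high, loose, a bystander. Origin at the centre of its underside. Stands beyond the tray, to be left there
There are look-alikes about, which are no part of the job. Of the things that look like the round_block, take the one that is farthest to the robot's left at the start.

How it is judged:
On the way, in this order (a step that is already met when the one before it is completed fails the run):
1. the hook is drawing the round block along: touching it, the block moved 20 mm or more (contact force between hook and round_block above 0.1 N and distance of round_block from where it was at the start of the episode above 0.02 m).
2. the round block's centre is 30 mm or more in front of the rack's front edge, upright on the slab (x of round_block in the frame of rack below -0.12 m and angle between round_block's own z axis and vertical below 0.2 rad and height (world z) of round_block below 0.01 m), for 0.1 s.
At the end, for the whole second after the job is handed in: Round and oblong block in their matching pockets: centred within 6 mm, under 4 mm above the floor, tilt under 0.07 rad, oblong aligned within 0.12 rad; square block likewise still home; hook flat on the slab (within 8 mm, tilt under 0.1 rad); all at rest (horizontal distance between round_block and pocket_round below 0.006 m and z of round_block in the frame of pocket_round below 0.004 m and angle between each of round_block, oblong_block's own z axis and vertical below 0.07 rad and horizontal distance between oblong_block and pocket_oblong below 0.006 m and z of oblong_block in the frame of pocket_oblong below 0.004 m and angle between the y axis of oblong_block and the y axis of tray, either way round below 0.12 rad and horizontal distance between square_block and pocket_square below 0.006 m and z of square_block in the frame of pocket_square below 0.004 m and height (world z) of hook below 0.008 m and angle between hook's own z axis and vertical below 0.1 rad and linear speed of each of round_block, oblong_block, hook below 0.02 m/s); the robot touches nothing.
It fails at once if the robot itself touches the round block while the block's centre is still under the rack (x of round_block in the frame of rack above -0.09 m and horizontal distance between round_block and rack below 0.13 m and contact force between any of the fingers, the arm and round_block above 0.5 N).
It fails at once if the bowl is moved by more than 30 mm (distance of bowl from where it was at the start of the episode above 0.03 m).
It fails at once if the square block is moved by more than 30 mm (distance of square_block from where it was at the start of the episode above 0.03 m).
It also fails if it takes over 72 s, if anything falls off the work surface, if the arm or the gripper's body presses on something with over 40 N, if the wrist force passes 120 N, or if a joint passes its speed limit or range.

ROBOT

A 7-joint arm with a two-finger parallel gripper is mounted at the origin on the work surface. World frame = base frame: x ahead of the robot, y to its left, z up, the work surface at z = 0. Lengths are in m, angles in rad, forces in N, time in s.
With the tool pointing down it reaches from about 0.375 to 0.925 m from the base axis. Payload 3.1 kg.
Tool frame: the origin (TCP) lies between the finger pads; the fingertips stand 19 mm ahead of it and the grasp point (between the pads) is the TCP; z points along the fingers, y is the line along which they close (so a half turn about z gives the same grasp; the last joint's range is limited). The gripper opens to 85 mm and grips with 20 to 120 N. Pads are 22 mm wide; open, the fingers measure 114 mm over their backs; the gripper's body (76 mm by 85 mm) begins 54 mm behind the grasp point. The pads swing forward as they close: fully open they stand 13 mm farther back than shut.
Start: joints at [1.084, 0.383, 0.044, 1.598, -0.018, 1.161, -0.05], TCP at [0.246, -0.601, 0.25] pointing down, gripper open.
Joint ranges: [-2.61, 2.61], [-0.41, 2.15], [-1.48, 1.57], [0, 2.5], [-1.57, 4.71], [0.05, 1.97], [-2.85, 2.85]. Speed limits (rad/s): [2.79, 2.79, 3.14, 3.14, 3.14, 3.14, 3.14].

INTERFACE

Orientations are given as a unit quaternion [x, y, z, w].
In Python, from bench import move_ptp, movel, move_j, move_gripper, pause, inverse_kinematics, read_camera, camera_params, MotionError, sign_off, look_for, tip_of, read_time_s, read_qpos, read_joint_vel, read_effort, read_eef_pos, read_tcp_rot, read_ft_force, read_ft_torque, read_finger_gap, read_grasp_force gives the robot as it stands. Calls block until the motion is done:
- move_ptp(position, orientation): joint-space move of the TCP to a pose.
- movel(position, orientation=None, speed=0.15): straight line of the TCP; orientation=None keeps the orientation; speed is the mean speed in m/s.
- move_j(angles): joint-space move.
- move_gripper(opening, effort=None): finger opening in m; effort is the grip in N (None keeps the last); returns when the fingers have stopped.
- pause(seconds).
- inverse_kinematics(position, orientation): joint angles nearest the present ones, or None.
- read_camera(name): name is "side" or "top"; returns the picture (480x640x3 uint8, red, green, blue); there is no depth.
- camera_params(name): a dict with "K" (3x3 intrinsics, pixels), "camera_from_world" (4x4, takes a point from world to camera coordinates). Camera axes: x right, y down, z forward; pixel columns grow to the right and rows downward; lengths in m; the calibration is good to about 2 mm. A picture is of the moment at which its call begins. camera_params takes no time and is no camera call.
A pose or a line that the arm cannot do raises MotionError and nothing moves.
- sign_off(): hands the job in; it is judged then, once.
Trained networks look in the newest picture that a camera, given by its name, has taken for a name from the list of things; names that differ only in an ending like _2 or _b are one class to them, and where a whole thing is asked for, a point or a joint stands for the part that bears it (a point fixed in the world has none). Each returns a list of dicts, best first, with "confidence" (0 to 1); they miss things now and then, are a little off and sometimes report something else, mostly with a low value. They report only what shows in the picture. A call takes as long as a camera call. They do not tell look-alikes from the thing itself.
- look_for(camera, name): "at" ([column, row] in pixels, amid what is visible of it).
- tip_of(camera, name): "at" ([column, row] in pixels: a listed point, or the origin of a listed thing).
Readings, each from a call of its own:
- read_time_s(): time.
- read_qpos(): joint angles.
- read_joint_vel(): joint speeds.
- read_effort(): joint torques, N m.
- read_eef_pos(): TCP position.
- read_tcp_rot(): TCP orientation.
- read_ft_force(): force on the tool from outside, world axes, zero at the start.
- read_ft_torque(): the same for the moment, N m.
- read_finger_gap(): finger opening in m.
- read_grasp_force(): force on a finger pad.
Only numpy, scipy, OpenCV 4.12 (cv2) and the standard library are available. Lean on these libraries where they do the work, as an engineer would, in place of code of your own. Each camera call takes 0.05 s, during which the arm holds its last target. There are 200 camera calls.

## Working session

There is one attempt and no reset: what is moved stays moved. The work goes in short steps, each a Python script; the robot and the scene stay as the last script left them, time stands still between calls to the robot, and variables do not carry over. Pictures are saved under pics/ and viewed, at most 10 in all, crops included, and the job is handed in when it is done.

```bash
mkdir -p pics; ls; cat > h.py <<'E'
import numpy as np, cv2
from bench import *
def save(cam,n):
    im=read_camera(cam); cv2.imwrite(f'pics/{n}.png',im[:,:,::-1]); return im
def ray(cam,px):
    p=camera_params(cam);K=np.array(p['K']);T=np.array(p['camera_from_world']);R=T[:3,:3]
    return -R.T@T[:3,3], R.T@np.linalg.inv(K)@np.array([px[0],px[1],1.])
def at(cam,px,z):
    c,d=ray(cam,px); return c+d*(z-c[2])/d[2]
def proj(cam,P):
    p=camera_params(cam);K=np.array(p['K']);T=np.array(p['camera_from_world'])
    P=np.atleast_2d(P); q=(T[:3,:3]@P.T+T[:3,3:4]); q=K@q; return (q[:2]/q[2]).T
def down(yaw):
    # tool z down, tool y axis (closing line) at angle yaw from world x
    from scipy.spatial.transform import Rotation as R
    y=np.array([np.cos(yaw),np.sin(yaw),0]); z=np.array([0,0,-1.]); x=np.cross(y,z)
    return R.from_matrix(np.c_[x,y,z]).as_quat()
E
python3 - <<'E'
from h import *
for c in('top','side'):
    save(c,c+'0'); p=camera_params(c); print(c,np.round(p['K'],1).tolist(),np.round(ray(c,(320,240)),3).tolist())
    for n in['tray','pocket_round','pocket_oblong','pocket_square','round_block','oblong_block','square_block','hook','hook_blade','rack','bowl']:
        print(n,[(np.round(d['at']).tolist(),round(d['confidence'],2),np.round(at(c,d['at'],0.008 if 'pocket' in n else 0),3)[:2].tolist()) for d in tip_of(c,n)])
print(read_time_s(),read_tcp_rot())
E
```

```text
pics
top [[500.5, 0.0, 320.5], [0.0, 500.5, 225.4], [0.0, 0.0, 1.0]] [[0.328, -0.007, 1.15], [0.179, 0.003, -0.984]]
tray [([190.0, 248.0], 0.75, [0.51, 0.297])]
pocket_round [([188.0, 226.0], 0.92, [0.559, 0.304])]
pocket_oblong [([210.0, 263.0], 0.75, [0.473, 0.248])]
pocket_square [([167.0, 259.0], 0.77, [0.48, 0.347])]
round_block [([323.0, 172.0], 0.68, [0.704, -0.004]), ([431.0, 320.0], 0.68, [0.361, -0.261])]
oblong_block [([482.0, 295.0], 0.59, [0.421, -0.377])]
square_block [([169.0, 254.0], 0.73, [0.494, 0.346])]
hook [([325.0, 264.0], 0.89, [0.481, -0.016]), ([189.0, 226.0], 0.2, [0.561, 0.304])]
hook_blade [([415.0, 236.0], 0.74, [0.554, -0.225])]
rack []
bowl [([197.0, 167.0], 0.87, [0.707, 0.298]), ([481.0, 292.0], 0.63, [0.429, -0.374])]
side [[502.8, 0.0, 319.5], [0.0, 502.8, 246.9], [0.0, 0.0, 1.0]] [[0.414, 0.819, 0.781], [0.113, -0.747, -0.656]]
tray [([314.0, 370.0], 0.74, [0.504, 0.289])]
pocket_round [([316.0, 394.0], 0.75, [0.491, 0.343]), ([280.0, 366.0], 0.57, [0.564, 0.298])]
pocket_oblong [([332.0, 348.0], 0.86, [0.478, 0.241])]
pocket_square []
round_block [([252.0, 251.0], 0.7, [0.698, -0.008]), ([403.0, 200.0], 0.56, [0.359, -0.262])]
oblong_block [([379.0, 177.0], 0.73, [0.429, -0.36])]
square_block [([318.0, 396.0], 0.62, [0.487, 0.343])]
hook [([341.0, 256.0], 0.81, [0.493, -0.022])]
hook_blade [([329.0, 202.0], 0.61, [0.549, -0.222])]
rack [([235.0, 246.0], 0.62, [0.741, -0.017])]
bowl []
1.2 [9.81160661e-01 1.93193573e-01 2.69886874e-05 7.57141485e-06]
```

View pics/top0.png

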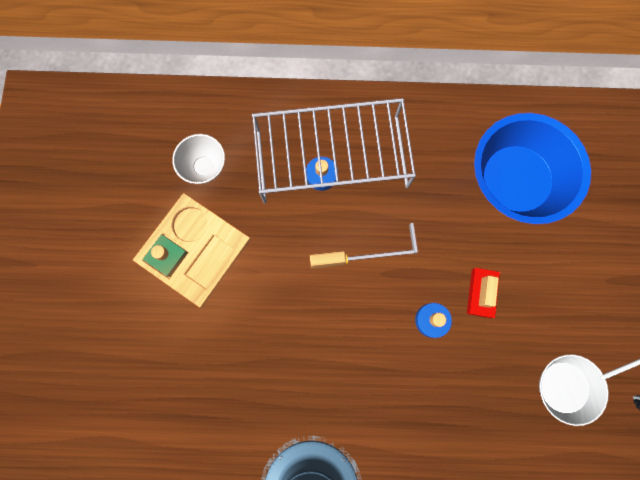

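View pics/side0.png

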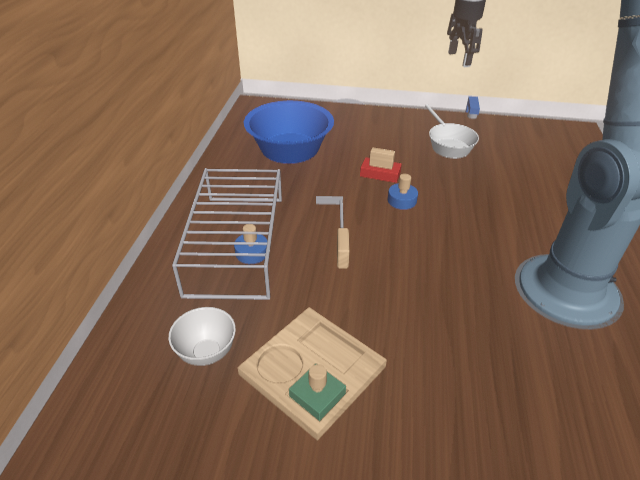

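The top view shows the target round block under the rack (321,172). The look-alike is at (434,320), the hook handle at (328,259) with its blade at (413,237), the oblong block at (484,293), and the tray around (191,250). The side view agrees. Next I'll fit the silhouettes for precise poses.

```bash
cat > fit.py <<'E'
from h import *
from scipy.optimize import minimize
S=4
def box(cx,cy,lx,ly,z0,z1): return np.array([[cx+a*lx/2,cy+b*ly/2,z] for a in(-1,1) for b in(-1,1) for z in(z0,z1)])
def cyl(d,z0,z1): return np.array([[d/2*np.cos(t),d/2*np.sin(t),z] for t in np.linspace(0,2*np.pi,48) for z in(z0,z1)])
def tf(P,q,z=0):
    c,s=np.cos(q[2]),np.sin(q[2]); return np.c_[q[0]+c*P[:,0]-s*P[:,1],q[1]+s*P[:,0]+c*P[:,1],P[:,2]+z]
def render(cam,parts,q,win,z):
    # parts: list of (pts, 1 add / 0 remove); soft mask at pixel resolution
    x0,y0,w,h=win; m=np.zeros((h*S,w*S),np.uint8)
    for P,v in parts:
        p=(proj(cam,tf(P,q,z))-[x0,y0]+0.5)*S
        cv2.fillConvexPoly(m,cv2.convexHull(np.round(p*16).astype(np.int32)),int(v)*255,shift=4)
    return cv2.resize(m,(w,h),interpolation=cv2.INTER_AREA)/255.
def hsvmask(im,lo,hi):
    return cv2.inRange(cv2.cvtColor(im,cv2.COLOR_RGB2HSV),lo,hi)/255.
R_,B_,G_,W_=((0,170,90),(5,255,255)),((100,150,60),(125,255,255)),((55,80,30),(95,255,160)),((11,50,150),(25,170,255))
OBL=[(box(0,0,.056,.104,0,.03),1),(box(0,0,.024,.064,.03,.075),0)]
RND=[(cyl(.076,0,.03),1),(cyl(.030,.042,.075),0)]
SQ=[(box(0,0,.07,.07,0,.03),1),(cyl(.03,.042,.075),0)]
HND=[(box(0,0,.08,.026,0,.055),1)]
TRAY=[(box(0,0,.19,.19,0,.022),1)]
def fit(ims,parts,col,q0,z=0,yaw=True,r=28,cams=('top','side'),extra=None):
    D=[]
    for c in cams:
        u=proj(c,[[q0[0],q0[1],.03+z]])[0]; rr=r*(2 if parts is TRAY else 1)
        win=(max(0,int(u[0]-rr)),max(0,int(u[1]-rr)),2*rr,2*rr)
        f=hsvmask(ims[c],*col)
        if extra: f=np.maximum(f,hsvmask(ims[c],*extra))
        f=f[win[1]:win[1]+2*rr,win[0]:win[0]+2*rr]; win=(*win[:2],f.shape[1],f.shape[0]); D.append((c,win,f))
    def cost(v):
        q=[q0[0]+v[0]/100,q0[1]+v[1]/100,q0[2]+(v[2]/10 if yaw else 0)]
        return sum(np.abs(render(c,parts,q,w,z)-f).sum()/f.sum() for c,w,f in D)/len(D)
    best=None
    x=np.zeros(3 if yaw else 2)
    for k in range(3):
        sx=np.vstack([x]+[x+(1.5 if k==0 else .4)*e for e in np.eye(len(x))])
        o=minimize(cost,x,method='Nelder-Mead',options=dict(initial_simplex=sx,xatol=1e-3,fatol=1e-5)); x=o.x
    return np.array([q0[0]+x[0]/100,q0[1]+x[1]/100,q0[2]+(x[2]/10 if yaw else 0)]),o.fun
E
python3 - <<'E'
from fit import *
ims={c:cv2.imread(f'pics/{c}0.png')[:,:,::-1].copy() for c in('top','side')}
for nm,a in dict(obl=(OBL,R_,(.425,-.368,np.pi/2)),rnd=(RND,B_,(.70,-.006,0),0,False),sq=(SQ,G_,(.487,.344,-.6),.008),hook=(HND,W_,(.487,-.019,-1.5),0,True,24),tray=(TRAY,W_,(.507,.293,-.6))).items():
    for cams in(('top',),('side',),('top','side')):
        q,f=fit(ims,*a,cams=cams,extra=G_ if nm=='tray' else None); print(nm,cams,np.round(q,4),round(f,3))
for p in[(262,192),(413,176),(404,100),(253,115)]: print(at('top',p,.095))
E
```

```text
obl ('top',) [ 0.4264 -0.3743  1.4259] 0.091
obl ('side',) [ 0.4322 -0.3762  1.5409] 4.21
obl ('top', 'side') [ 0.4266 -0.3749  1.4814] 2.202
rnd ('top',) [ 6.961e-01 -3.000e-04  0.000e+00] 0.57fit.py:33: RuntimeWarning: divide by zero encountered in scalar divide
  return sum(np.abs(render(c,parts,q,w,z)-f).sum()/f.sum() for c,w,f in D)/len(D)
  np.max(np.abs(fsim[0] - fsim[1:])) <= fatol):
Traceback (most recent call last):
  File "fit.py", line 38, in fit
    o=minimize(cost,x,method='Nelder-Mead',options=dict(initial_simplex=sx,xatol=1e-3,fatol=1e-5)); x=o.x
  File "fit.py", line 33, in cost
    return sum(np.abs(render(c,parts,q,w,z)-f).sum()/f.sum() for c,w,f in D)/len(D)
           ~~~^^^^^^^^^^^^^^^^^^^^^^^^^^^^^^^^^^^^^^^^^^^^^^^^^^^^^^^^^^^^^^
  File "fit.py", line 33, in <genexpr>
    return sum(np.abs(render(c,parts,q,w,z)-f).sum()/f.sum() for c,w,f in D)/len(D)
                      ~~~~~~^^^^^^^^^^^^^^^
  File "fit.py", line 12, in render
    p=(proj(cam,tf(P,q,z))-[x0,y0]+0.5)*S
       ~~~~^^^^^^^^^^^^^^^
  File "h.py", line 11, in proj
    p=camera_params(cam);K=np.array(p['K']);T=np.array(p['camera_from_world'])
ValueError: time passes only in moves, steps and waits
```

```bash
python3 - <<'E'
s=open('h.py').read().replace("def save","import functools\ncamera_params=functools.lru_cache(None)(camera_params)\ndef save",1); open('h.py','w').write(s)
import cv2
for c,pts in dict(top=[(475,300),(488,298),(312,180),(325,183),(322,165),(152,247),(328,260),(310,258),(180,205),(200,290),(210,255),(300,250)],side=[(378,174),(372,168),(382,157),(245,247),(260,257),(250,232),(318,405),(300,395),(300,345),(343,235),(343,258),(270,370),(330,300),(380,370)]).items():
    im=cv2.cvtColor(cv2.imread(f'pics/{c}0.png'),cv2.COLOR_BGR2HSV)
    print(c,[(p,im[p[1],p[0]].tolist()) for p in pts])
E
```

```text
top [((475, 300), [1, 239, 243]), ((488, 298), [23, 100, 252]), ((312, 180), [107, 202, 232]), ((325, 183), [117, 22, 209]), ((322, 165), [22, 106, 251]), ((152, 247), [41, 72, 180]), ((328, 260), [22, 107, 250]), ((310, 258), [20, 116, 248]), ((180, 205), [21, 108, 249]), ((200, 290), [19, 119, 247]), ((210, 255), [23, 101, 252]), ((300, 250), [11, 175, 144])]
side [((378, 174), [1, 168, 167]), ((372, 168), [1, 170, 179]), ((382, 157), [16, 81, 189]), ((245, 247), [108, 139, 167]), ((260, 257), [109, 136, 152]), ((250, 232), [4, 11, 187]), ((318, 405), [71, 75, 136]), ((300, 395), [71, 74, 134]), ((300, 345), [16, 76, 215]), ((343, 235), [16, 78, 205]), ((343, 258), [16, 82, 200]), ((270, 370), [16, 79, 203]), ((330, 300), [12, 122, 115]), ((380, 370), [16, 87, 172])]
```

```bash
sed -i "s/^R_,B_.*/R_,B_,G_,W_=((0,140,90),(6,255,255)),((100,100,60),(125,255,255)),((45,50,30),(95,255,170)),((13,50,150),(27,150,255))/" fit.py
python3 - <<'E'
from fit import *
ims={c:cv2.imread(f'pics/{c}0.png')[:,:,::-1].copy() for c in('top','side')}
for nm,a in dict(obl=(OBL,R_,(.426,-.372,1.45)),rnd=(RND,B_,(.70,-.006,0),0,False),sq=(SQ,G_,(.487,.344,-.6),.008),hook=(HND,W_,(.487,-.019,-1.5),0,True,24),tray=(TRAY,W_,(.507,.293,-.6))).items():
    for cams in(('top',),('side',),('top','side')):
        q,f=fit(ims,*a,cams=cams,extra=G_ if nm=='tray' else None); print(nm,cams,np.round(q,4),round(f,3))
for p in[(262,192),(413,176),(404,100),(253,115)]: print(at('top',p,.095))
for n,p in(('top',(417,251)),('top',(412,224))): print(at(n,p,.02))
E
```

```text
obl ('top',) [ 0.4263 -0.3745  1.4323] 0.088
obl ('side',) [ 0.4278 -0.3757  1.4222] 0.054
obl ('top', 'side') [ 0.4271 -0.3749  1.4247] 0.083
rnd ('top',) [ 6.96e-01 -3.00e-04  0.00e+00] 0.407
rnd ('side',) [ 0.6983 -0.0036  0.    ] 0.6
rnd ('top', 'side') [ 6.967e-01 -3.000e-04  0.000e+00] 0.519
sq ('top',) [ 0.4876  0.3489 -0.5278] 0.338
sq ('side',) [ 0.488   0.3474 -0.5968] 0.124
sq ('top', 'side') [ 0.4875  0.3487 -0.5469] 0.237
hook ('top',) [ 0.4898 -0.02   -1.3817] 0.243
hook ('side',) [ 0.4897 -0.0232 -1.4663] 0.149
hook ('top', 'side') [ 0.4895 -0.0209 -1.4666] 0.2
tray ('top',) [ 0.5054  0.2917 -0.565 ] 0.05
tray ('side',) [ 0.5062  0.2897 -0.5645] 0.02
tray ('top', 'side') [ 0.5057  0.2909 -0.5619] 0.039
[0.62241838 0.12651772 0.095     ]
[ 0.66974436 -0.20371869  0.095     ]
[ 0.84997631 -0.1844577   0.095     ]
[0.80198235 0.15691797 0.095     ]
[ 0.5152796  -0.22561299  0.02      ]
[ 0.57806495 -0.214594    0.02      ]
```

```bash
cat >> h.py <<'E'
RC=np.array([.735,-.026]); RY=.141
def rk(x,y):
    c,s=np.cos(RY),np.sin(RY); return RC+[c*x-s*y,s*x+c*y]
G=.015; HZ=.037
def hk(x,y,z):  # TCP for hook origin at rack coords, underside height z
    return [*rk(x+G,y),HZ+z]
E
python3 - <<'E'
from h import *
h0=np.array([.4895,-.0215]); hy=-1.435
g=h0+G*np.array([np.cos(hy),np.sin(hy)])
for k in(0,np.pi):
    print(k)
    for P,y in(((*g,.2),hy),((*g,HZ),hy),(hk(-.31,-.085,.14),RY),(hk(-.31,-.085,.003),RY),(hk(-.182,-.085,.003),RY),(hk(-.337,-.017,.003),RY)):
        q=inverse_kinematics(P,down(y+np.pi/2+k)); print(np.round(P,3),None if q is None else np.round(q,2))
E
```

```text
0
[ 0.492 -0.036  0.2  ] [ 0.51  0.19 -0.57  1.99  0.12  0.99  0.03]
[ 0.492 -0.036  0.037] [ 0.42  0.46 -0.49  2.09  0.34  0.67 -0.16]
[ 0.455 -0.152  0.177] [ 0.79  0.2  -0.6   2.04  0.14  0.94  1.83]
[ 0.455 -0.152  0.04 ] [ 0.75  0.45 -0.58  2.12  0.39  0.68  1.62]
[ 0.582 -0.134  0.04 ] [ 0.59  0.62 -0.54  1.84  0.43  0.81  1.54]
[ 0.419 -0.088  0.04 ] [ 0.69  0.38 -0.63  2.23  0.38  0.63  1.5 ]
3.141592653589793
[ 0.492 -0.036  0.2  ] [-1.17  0.46  1.41  2.06 -0.52  1.07 -2.51]
[ 0.492 -0.036  0.037] [-1.03  1.08  1.36  2.15 -1.24  1.15 -2.01]
[ 0.455 -0.152  0.177] [ 0.49  0.16 -0.28  2.06  0.06  0.93 -1.24]
[ 0.455 -0.152  0.04 ] [ 0.45  0.39 -0.24  2.13  0.15  0.63 -1.32]
[ 0.582 -0.134  0.04 ] [ 0.36  0.56 -0.25  1.85  0.19  0.75 -1.43]
[ 0.419 -0.088  0.04 ] [ 0.41  0.33 -0.32  2.24  0.18  0.6  -1.48]
```

```bash
python3 - <<'E'
from h import *
h0=np.array([.4895,-.0215]); hy=-1.435
g=h0+G*np.array([np.cos(hy),np.sin(hy)]); o=down(hy+np.pi/2)
move_ptp([*g,.16],o); move_gripper(.06,100)
movel([*g,HZ],o,.12)
move_gripper(0.0,100); print('gap',read_finger_gap(),read_grasp_force(),read_ft_force())
movel([*g,HZ+.14],o); print(read_ft_force(),read_ft_torque())
move_ptp(hk(-.31,-.085,.14),down(RY+np.pi/2))
movel(hk(-.31,-.085,.03),None)
save('top','top1'); im=save('side','side1'); print(read_time_s(),read_eef_pos(),read_finger_gap())
a=cv2.imread('pics/top1.png')[100:340,150:470]; b=cv2.imread('pics/side1.png')[120:360,150:470]
cv2.imwrite('pics/c1.png',cv2.resize(np.vstack([a,b]),None,fx=1.25,fy=1.25))
E
```

```text
gap 0.025459357208961014 98.61111760139465 [-0.79065619 -0.54249604  5.21257014]
[-1.12345844  0.79659132 -2.17211044] [ 0.05225345  0.03744228 -0.03522817]
9.0333 [ 0.45613203 -0.15193699  0.0681854 ] 0.025049014471471537
```

View pics/c1.png

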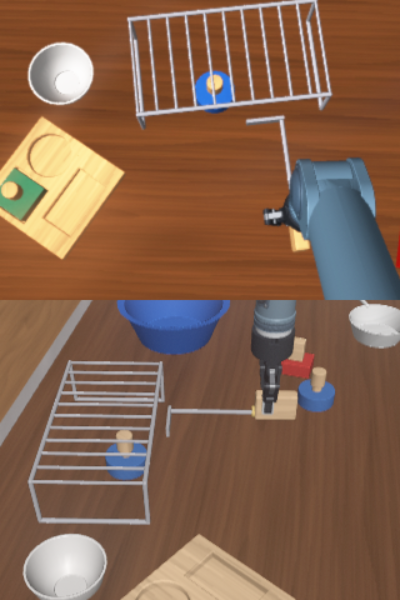

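The hook is held level, pointing at the rack. In the top view its blade runs from (376,194) to (348,197). I'll check this against the prediction, then go in.

```bash
python3 - <<'E'
from h import *
e=[*rk(-.31+.203,-.085),.041]; t=[*rk(-.31+.203,-.085+.062),.041]
for c in('top','side'): print(proj(c,[e,t]).round(0).tolist())
movel(hk(-.31,-.085,.004),None); print(read_ft_force())
movel(hk(-.180,-.085,.004),None,.12); print(read_ft_force())
save('top','top2'); save('side','side2')
a=cv2.imread('pics/top2.png')[80:240,220:460]; b=cv2.imread('pics/side2.png')[140:300,150:390]
cv2.imwrite('pics/c2.png',cv2.resize(np.hstack([a,b]),None,fx=1.6,fy=1.6))
E
```

```text
[[375.0, 194.0], [348.0, 197.0]]
[[286.0, 208.0], [284.0, 225.0]]
[ 0.78916614  0.08682485 -2.22614113]
[-1.06670279 -0.42018496 -2.53783869]
```

View pics/c2.png

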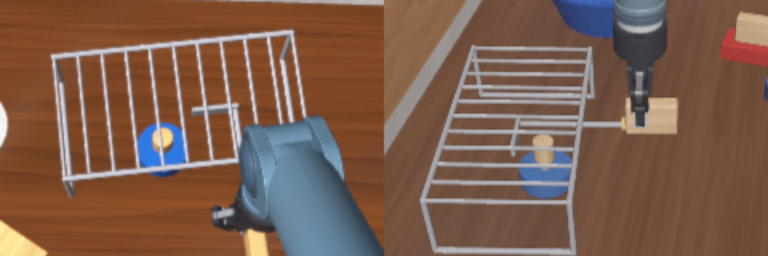

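The blade (crop 193–238, 108) lies just past the back of the block and to its right. Now I'll slide it sideways and draw the block out.

```bash
python3 - <<'E'
from h import *
f0=read_ft_force()
movel(hk(-.180,-.017,.004),None,.08); print(read_ft_force()-f0)
movel(hk(-.25,-.017,.004),None,.06); print(read_ft_force()-f0)
movel(hk(-.340,-.017,.004),None,.08); print(read_ft_force()-f0)
save('top','top3'); save('side','side3'); print(read_time_s())
a=cv2.imread('pics/top3.png')[80:320,220:460]; b=cv2.imread('pics/side3.png')[140:380,150:390]
cv2.imwrite('pics/c3.png',cv2.resize(np.hstack([a,b]),None,fx=1.6,fy=1.6))
from fit import *
ims={c:cv2.imread(f'pics/{c}3.png')[:,:,::-1].copy() for c in('top','side')}
for cs in(('top',),('side',)): print(fit(ims,RND,B_,(*rk(-.178,.031),0),0,False,cams=cs))
E
```

```text
[ 1.07088968  0.16648816 -0.32191787]
[ 0.32255257 -1.02060495  0.16576416]
[-0.17922335 -0.03860579 -0.66461226]
14.3833
(array([ 0.55259023, -0.02149475,  0.        ]), np.float64(0.12195849099873868))
(array([ 0.55427113, -0.02508451,  0.        ]), np.float64(0.15177858754121118))
```

View pics/c3.png

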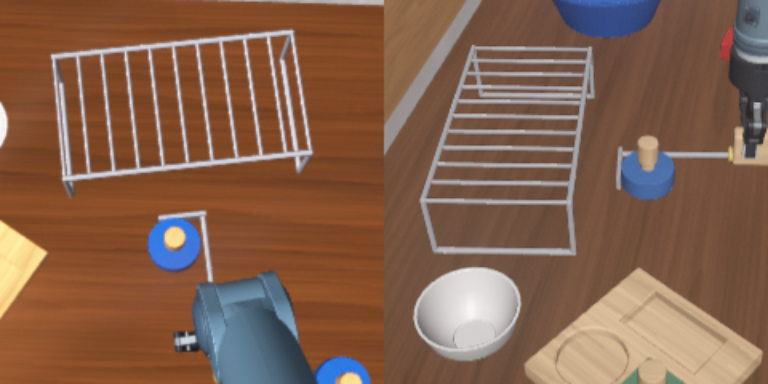

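The block stands clear of the rack (crop 174,243; world about 0.553,-0.023). Next I'll lay the hook down and regrip the knob in two crossed directions to centre it.

```bash
cat >> h.py <<'E'
def centre_grasp(xy,z,yaw,w,first_w):
    """close across the handle at yaw+90 deg, let go, then at yaw: centres it both ways"""
    a,b=down(yaw+np.pi/2),down(yaw)
    move_gripper(first_w); movel([*xy,z],a,.15); move_gripper(0,25); print('gap1',read_finger_gap())
    move_gripper(first_w); movel([*xy,z+.05],None,.2)
    move_ptp([*xy,z+.05],b); move_gripper(w); movel([*xy,z],b,.15); move_gripper(0,60); print('gap2',read_finger_gap())
E
python3 - <<'E'
from h import *
movel(hk(-.330,-.024,.004),None,.06)
movel(hk(-.330,-.024,.0),None,.03); print(read_ft_force())
move_gripper(.06); movel(hk(-.330,-.024,.11),None,.2)
p=np.array([.5535,-.0232])
y=RY+np.pi/2
for a in(y-np.pi/2,y,y+np.pi/2):
    print([None if (q:=inverse_kinematics(P,down(a))) is None else np.round(q,2).tolist() for P in((*p,.058),(.564,.299,.066))])
move_ptp([*p,.14],down(y-np.pi/2))
save('top','top4'); save('side','side4'); print(read_time_s())
a=cv2.imread('pics/top4.png')[80:320,220:460]; b=cv2.imread('pics/side4.png')[140:380,150:390]
cv2.imwrite('pics/c4.png',cv2.resize(np.hstack([a,b]),None,fx=1.6,fy=1.6))
E
```

```text
[-1.57613701 -1.03503878  8.7547069 ]
[[0.32, 0.49, -0.42, 1.94, 0.28, 0.76, -0.12], [-0.17, 0.63, -0.5, 1.73, 0.37, 0.88, -0.69]]
[[0.56, 0.57, -0.72, 1.93, 0.51, 0.83, 1.28], [0.01, 0.71, -0.75, 1.72, 0.58, 0.95, 0.75]]
[[0.68, 0.64, -0.87, 1.93, 0.63, 0.88, 2.76], [0.12, 0.79, -0.92, 1.71, 0.72, 1.02, 2.23]]
17.8083
```

View pics/c4.png

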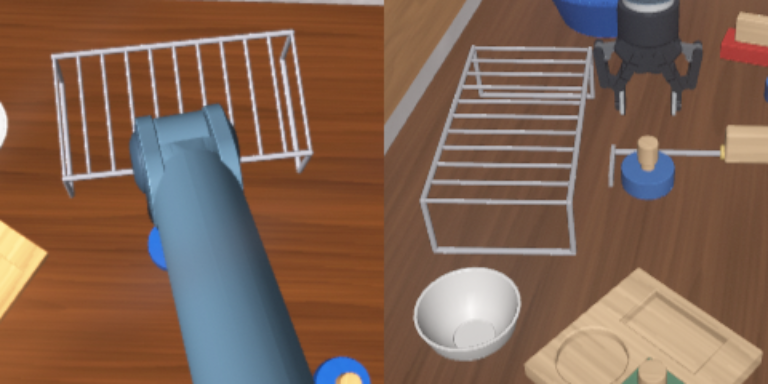

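The hook lies flat, clear of the block by a few millimetres, and the gripper is above the knob. Now grasp and carry.

```bash
python3 - <<'E'
from fit import *
p=np.array([.5535,-.0232]); y=RY
centre_grasp(p,.058,y+np.pi/2,.06,.06)   # final yaw y+90deg
print(read_time_s())
movel([*p,.14],None,.2); print(read_ft_force())
g=np.array([.564,.299]); o=down(y+np.pi/2)
move_ptp([*g,.14],o); movel([*g,.090],o,.1)
ims={c:save(c,c+'5') for c in('top','side')}
for cs in(('top',),('side',)): print(fit(ims,[RND[0],(box(0,0,.001,.001,.05,.051),0)],B_,(*g,0),.032,False,cams=cs))
for cs in(('top',),('side',)): print(fit(ims,TRAY,W_,(.5057,.2909,-.564),cams=cs,extra=G_))
print(read_time_s(),read_finger_gap(),read_eef_pos())
a=cv2.imread('pics/top5.png')[120:320,120:280]; b=cv2.imread('pics/side5.png')[260:460,220:420]
cv2.imwrite('pics/c5.png',cv2.resize(np.hstack([a,b]),None,fx=2,fy=2))
E
```

```text
gap1 0.02917557153334009
gap2 0.02875938896765968
24.825
[-0.41172538 -0.60905917 -1.95671289]
(array([0.564, 0.299, 0.   ]), np.float64(inf))
(array([0.56251699, 0.30303918, 0.        ]), np.float64(0.48682856628890087))
(array([ 0.41576501,  0.35482977, -0.64243459]), np.float64(0.5133649327499594))
(array([ 0.50549877,  0.28989453, -0.55635897]), np.float64(0.22877559675754397))
27.3583 0.02850300286967319 [0.56439958 0.29972723 0.09070453]fit.py:33: RuntimeWarning: divide by zero encountered in scalar divide
  return sum(np.abs(render(c,parts,q,w,z)-f).sum()/f.sum() for c,w,f in D)/len(D)
  np.max(np.abs(fsim[0] - fsim[1:])) <= fatol):
```

View pics/c5.png

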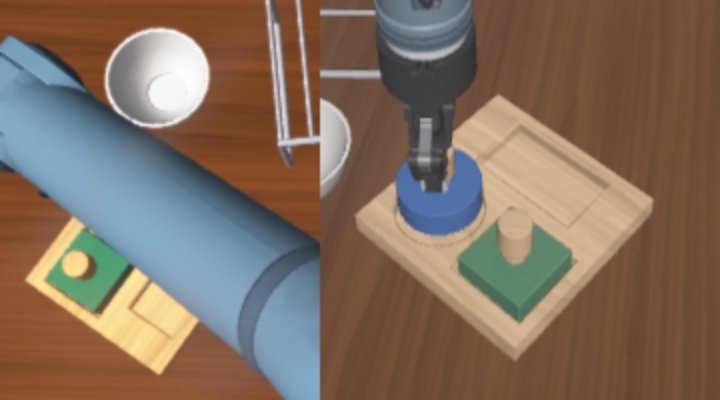

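The block hangs over the round pocket. Now a force-guarded insertion with a small search.

```bash
cat >> h.py <<'E'
TX,TY,TW=.5057,.2909,-2.135
def tr(x,y):
    c,s=np.cos(TW),np.sin(TW); return np.array([TX+c*x-s*y,TY+s*x+c*y])
def insert(g,zs,o):
    """zs: TCP z when seated; rim contact is at zs+.014"""
    offs=[(0,0)]+[(r*np.cos(t),r*np.sin(t)) for r in(.002,.004) for t in np.arange(0,6.2,np.pi/4)]
    movel([*g,zs+.018],o,.1); f0=read_ft_force()
    for d in offs:
        q=g+np.array(d)
        if d!=(0,0): movel([*q,zs+.0145],o,.1)
        ok=True
        for dz in(.012,.009,.006,.003,.001):
            movel([*q,zs+dz],o,.05); f=read_ft_force()-f0
            if f[2]>9 and dz>.002: ok=False;break
        print(np.round(d,4),dz,np.round(f,1),np.round(read_eef_pos(),4))
        if ok: return True
    return False
E
python3 - <<'E'
from h import *
g=tr(-.038,.045); print(g)
print(insert(g,.066,down(RY+np.pi/2)),read_time_s())
E
```

```text
[0.5640459  0.29894712]
[0 0] 0.001 [-0.8 -0.6  2. ] [0.5643 0.2992 0.0675]
True 28.875
```

```bash
python3 - <<'E'
from h import *
move_gripper(.05); e=read_eef_pos(); movel([e[0],e[1],.15],None,.25)
im={c:save(c,c+'6') for c in('top','side')}
p=np.array([.4271,-.3752]); b=1.425
for k in(0,-np.pi):
    print(k,[None if (q:=inverse_kinematics(P,down(a+k))) is None else np.round(q,2).tolist() for P,a in(((*p,.056),b+np.pi/2),((*p,.056),b),((*tr(.052,0),.064),1.0066))])
a=cv2.imread('pics/side6.png')[260:460,220:420]
cv2.imwrite('pics/c6.png',cv2.resize(a,None,fx=2,fy=2)); print(read_time_s())
E
```

```text
0 [[-0.29, 1.12, 1.36, 1.97, -1.21, 1.22, -1.73], [1.16, 0.57, -0.63, 1.9, 0.45, 0.81, 1.72], [0.02, 0.52, -0.68, 1.97, 0.45, 0.8, 0.09]]
-3.141592653589793 [[0.97, 0.51, -0.39, 1.91, 0.27, 0.77, 0.29], [0.08, 0.59, 0.7, 1.95, -0.53, 0.79, -0.63], [-1.53, 1.05, 1.36, 2.04, -1.16, 1.18, -1.77]]
29.8
```

View pics/c6.png

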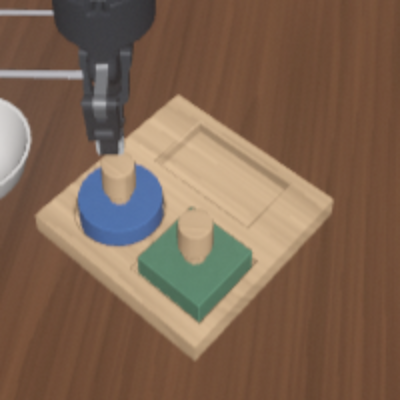

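The round block is flush in its pocket and the square block is undisturbed. Now the oblong block.

```bash
sed -i 's/down(yaw+np.pi\/2),down(yaw)/down(yaw-np.pi\/2),down(yaw)/' h.py; python3 - <<'E'
from h import *
p=np.array([.4271,-.3752]); b=1.425
move_ptp([*p,.16],down(b-np.pi/2))
centre_grasp(p,.056,b,.06,.085); print(read_time_s())
movel([*p,.15],None,.25); print(read_ft_force())
g=tr(.052,0); o=down(1.0066)
move_ptp([*g,.15],o); movel([*g,.09],o,.15); print(read_finger_gap(),read_time_s(),g)
save('side','side7'); a=cv2.imread('pics/side7.png')[230:430,220:420]
cv2.imwrite('pics/c7.png',cv2.resize(a,None,fx=2,fy=2))
E
```

```text
gap1 0.0636653645826652
gap2 0.02366303119561696
37.1583
[-1.07705657  0.08314934 -3.11201223]
0.02357474286732731 40.4667 [0.47789336 0.24695924]
```

View pics/c7.png

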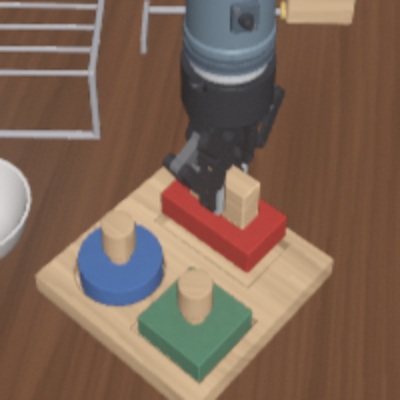

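The oblong block hangs over its pocket, aligned with it. Insert, release, retreat and check.

```bash
python3 - <<'E'
from h import *
ok=insert(tr(.052,0),.064,down(1.0066)); print(ok)
if ok:
    move_gripper(.045); e=read_eef_pos(); movel([e[0],e[1],.2],None,.25); move_ptp([.35,-.35,.3],down(.8))
    from fit import *
    im={c:save(c,c+'8') for c in('top','side')}
    g=tr(.052,0); r=tr(-.038,.045)
    for cs in(('top',),('side',)): print(fit(im,OBL,R_,(*g,TW+np.pi),.008,cams=cs),g,fit(im,RND,B_,(*r,0),.008,False,cams=cs)[0],r)
    a=cv2.imread('pics/side8.png')[150:450,150:450]; b=cv2.imread('pics/top8.png')[130:330,120:420]
    cv2.imwrite('pics/c8.png',np.hstack([cv2.resize(a,(500,500)),cv2.resize(b,(300,200)).repeat(1,0) if 0 else cv2.copyMakeBorder(b,0,300,0,0,cv2.BORDER_CONSTANT)]))
print(read_time_s())
E
```

```text
[0 0] 0.001 [0.4 0.8 2.2] [0.4783 0.2474 0.0653]
True
(array([0.47867604, 0.24956836, 0.98035927]), np.float64(0.26976080179471496)) [0.47789336 0.24695924] [0.56209407 0.29923209 0.        ] [0.5640459  0.29894712]
(array([0.47846459, 0.24438232, 0.93529373]), np.float64(0.1280411193603655)) [0.47789336 0.24695924] [0.56523529 0.29417194 0.        ] [0.5640459  0.29894712]
45.375
```

View pics/c8.png

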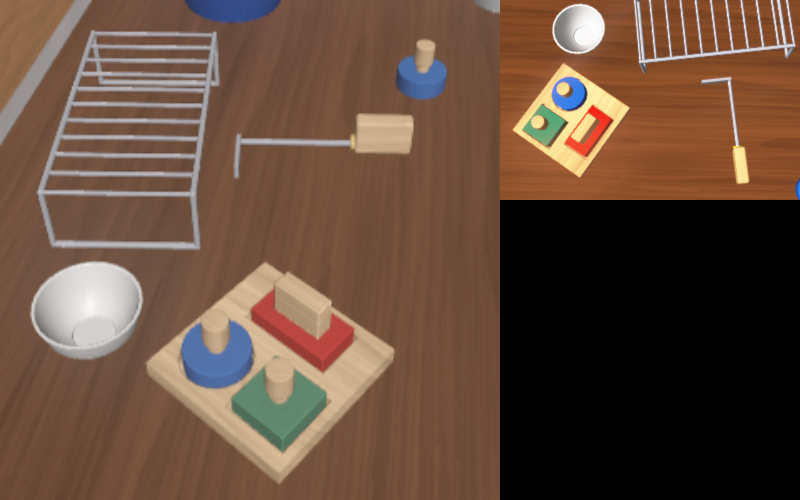

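All three blocks sit at equal depth in their pockets, the hook lies flat, and the bowl is where it was. I'm handing it in.

```bash
python3 -c "
from bench import *
print(sign_off())"
```

```text
the job is handed in; nothing more can be done
None
```

The job is handed in at about 45 s of the 72 s allowed: I drew the round block out with the hook and laid the hook back flat, the round and oblong blocks went home in their pockets without needing the search, and the square block and bowl look undisturbed in the last pictures; no verdict was returned.

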